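# Change the picture panel of the hallway night light

### The arm

A 7-joint arm with a two-finger parallel gripper is mounted at the origin on the work surface. World frame = base frame: x ahead of the robot, y to its left, z up, the work surface at z = 0. Lengths are in m, angles in rad, forces in N, time in s.
With the tool pointing down it reaches from about 0.4 to 0.85 m from the base axis. Payload 10.4 kg.
Tool frame: the origin (TCP) lies at the very end of the fingers, on their centre line; the grasp point (between the pads) lies 19 mm behind it (manip.tcp_to_grasp is the distance from the TCP to the grasp point, in m); x points along the fingers, y is the direction in which the jaws open and shut, and the axes are right-handed (so a half turn about x gives the same grasp; the last joint's range is limited). The gripper opens to 85 mm and grips with 20 to 120 N. Pads are 22 mm wide; open, the fingers measure 114 mm over their backs; the gripper's body (76 mm by 85 mm) begins 54 mm behind the grasp point. The pads swing forward as they close: fully open they stand 13 mm farther back than shut.
Start: joints at [1.275, 0.332, -0.065, 1.46, 0.022, 1.35, -0.088], TCP at [0.168, -0.602, 0.231] pointing down, gripper open.
Joint ranges: [-2.6, 2.6], [-0.5, 2.12], [-1.47, 1.34], [0.16, 2.42], [-1.27, 4.41], [0.06, 2.06], [-2.6, 2.6]. Speed limits (rad/s): [2.22, 2.22, 2.79, 2.79, 3.14, 3.14, 3.14].

### API

Orientations are given as a unit quaternion [x, y, z, w].
In Python, from workcell import manip, cams, hand_in gives the robot as it stands.
- The arm moves only by the shell command python3 -m handwheel 'ROWS' [FORCE]. ROWS is text: rows parted by semicolons, each of 7 numbers parted by spaces: the shift along the tool's x, y, z in mm, then the turn, a rotation vector about the tool's x, y, z in rad, then the finger opening in mm, from 0 to 85.4. A call has 1 to 8 rows; each row shifts and turns the commanded pose from where the row before left it, along the tool's axes as they then stand; what a row does not reach is not made up. A row lasts 1/10 s, in which the tool goes at most 50 mm and 8.59 degrees, less where a joint would pass 70% of its speed; a pose out of reach is approached as far as the arm can. A call with a gripper value outside its range is refused whole. The fingers move at their own pace and stop on an object; FORCE is the grip in N (left out, the last holds). Time passes only in rows, so rows that do not move let the fingers close. It gives the time, the measured TCP pose, the force and the opening at its end, in the units of the state.
- manip.get_obs(): the state, without advancing time (a new reading comes with each control period).
- cams.camera(name): name is "scene" or "top" or "wrist"; returns a dict with "color" (384x512x3 uint8, blue, green, red), "depth" (384x512 float32, m along the optical axis (not along the pixel's ray), 0 where there is no reading), "camera_matrix" (3x3 intrinsics, pixels), "distortion" ([k1, k2, p1, p2, k3] as OpenCV has them; the pictures are not rectified), "origin" and "attitude" of the camera in the world; the wrist camera has in their place "T_tool_cam" (4x4, takes a point from camera to tool coordinates, whose origin is the TCP and whose axes are the tool frame's). Camera axes: x right, y down, z forward; pixel columns grow to the right and rows downward; lengths in m; the calibration is good to about 2 mm. A picture is of the moment at which its call begins: read the wrist's pose just before it.
- hand_in(): hands the job in, once; it reports no verdict.
Trained networks look in the newest picture that a camera, given by its name, has taken for a name from the list of things; names that differ only in an ending like _2 or _b are one class to them, and where a whole thing is asked for, a point or a joint stands for the part that bears it (a point fixed in the world has none). Each returns a list of dicts, best first, with "conf" (0 to 1); they miss things now and then, are a little off and sometimes report something else, mostly with a low value. They report only what shows in the picture. A call takes as long as a camera call. They do not tell look-alikes from the thing itself.
- cams.recognise(camera, thing): "box" ([left, top, width, height] in pixels, round what is visible of it).
- cams.outline_of(camera, thing): "region" (384x512 bool, what is visible of it) and "box" ([left, top, width, height] in pixels, round what is visible of it).
The state is a dict: "clock": time; "joint_pos": joint angles; "joint_velocities": joint speeds; "tau": joint torques, N m; "position": TCP position; "ee_rot": TCP orientation; "ft_force": force on the tool from outside, world axes, zero at the start; "torque": the same for the moment, N m; "grip_width": opening from 0.0 (shut) to 1.0 (fully open).
Only numpy, scipy, OpenCV 4.12 (cv2) and the standard library are available. Lean on these libraries where they do the work, as an engineer would, in place of code of your own. Each camera call takes 0.05 s, during which the arm holds its last target.

### The job

Change the picture in the hallway night light: pull the fir-tree panel up out of the walnut lamp base and stand it squarely down in the free groove of the grey panel rack, then take from the rack the one panel whose width matches the lamp's slot and slide it down until it is fully home. Lower the panels, do not let them drop or force them; when the new one is in, press the round white switch on the lamp base right down and let it go, and leave the other two panels and the things on the shelf where they are.

Things in the scene. Friction and masses are not known exactly. Their poses are not given: they have to be found in the camera images.
- lamp: night-light base, a dark walnut block 80 (x) x 250 (y) x 38 mm high, fixed to the shelf top; origin at the centre of its underside, z up. Its slot runs along its y axis, its switch is on the top near its -y end
- lamp_slot (a point): centre of the floor of the lamp's slot, in the lamp's axes (35 mm towards the lamp's +y from the lamp's origin, 13 mm above the shelf top). The slot is 10 mm wide (x), 123 mm long (y) and 25 mm deep, closed at both ends; its mouth at 38 mm height has a 4 mm, 45 degree chamfer all round
- switch_top (a point): centre of the top of the round white push switch (30 mm across, standing 10 mm above the lamp's top, 90 mm towards the lamp's -y from the lamp's origin)
- switch (a joint): travel of the push switch, 0 up to 0.006 m fully down; a spring returns it, 1 N to start and 5 N at the bottom
- rack: panel rack, a grey-painted wooden block 165 (x) x 226 (y) x 30 mm high, fixed; origin at the centre of its underside, z up. Four parallel grooves run along its x axis right through the block, open at both ends, 10 mm wide and 22 mm deep (floor 8 mm above the shelf top), mouths chamfered 4 mm, at y = -93, -31, 31 and 93 mm. Three grooves hold panels, in any order; the one at y = +93 mm is free
- rack_slot0 (a point): centre of the floor of the groove at rack y = -93 mm, in the rack's axes
- rack_slot1 (a point): the same for the groove at y = -31 mm
- rack_slot2 (a point): the same for the groove at y = +31 mm
- rack_slot3 (a point): the same for the free groove at y = +93 mm
- panel_old: the panel now in the lamp: frosted pale acrylic slab with a dark blue fir tree, 8 mm thick (its x), 120 mm wide (its y), 140 mm high (its z), about 0.16 kg; origin at the centre of its bottom edge. All panels are alike but for width and picture, and stand upright; either face may be in front
- panel_120: the panel that fits the lamp: the same slab with a house, 8 x 120 x 140 mm, standing in the rack with its width along the rack's x; origin at the centre of its bottom edge
- panel_100: look-alike panel with a sailing boat, 8 x 100 x 140 mm, standing in the rack; too narrow for the lamp
- panel_140: look-alike panel with hills, 8 x 140 x 140 mm, standing in the rack; too wide for the lamp
- key_dish: white ceramic key dish, 124 mm across, 30 mm high; origin under its centre. Leave alone
- key_ring: steel ring with two keys and a blue tag lying flat, about 120 mm long, 6 mm high; origin at the ring's centre. Leave alone
- shoehorn: black plastic shoehorn lying flat, about 220 x 46 mm, 10 mm high; origin on the shelf top under its middle. Leave alone
- glasses_case: closed blue glasses case, 62 x 160 x 38 mm; origin under its centre. Leave alone
- shoe_brush: wooden shoe brush, bristles down, 50 x 150 x 40 mm; origin under its centre. Leave alone
- polish_tin: shoe-polish tin with a red lid, 70 mm across, 26 mm high, between lamp and rack; origin under its centre. Leave alone
Mind the look-alikes: they are no part of the job. Leave any orange look-alike of the panel_120 alone.

How it is judged:
By the outcome, as a careful person would: the job done as asked, in the order asked, and still so for the second after the job is handed in, with the robot touching nothing.
It also fails if it takes over 72 s, if anything falls off the work surface, if the arm or the gripper's body presses on something with over 40 N, if the wrist force passes 120 N, or if a joint passes its speed limit or range.

## Working session

There is one attempt and no reset: what is moved stays moved. The work goes in short steps, Python scripts to look and compute and a shell command to move; the robot and the scene stay as the last step left them, time stands still between calls to the robot, and variables do not carry over. Pictures are saved under pics/ and viewed, and the job is handed in when it is done.

```bash
ls; mkdir -p pics
cat > h.py <<'E'
import numpy as np, cv2
from workcell import manip, cams, hand_in
from scipy.spatial.transform import Rotation as R
E
python3 - <<'E'
from h import *
o=manip.get_obs(); print(o)
for n in ("scene","top"):
    c=cams.camera(n); cv2.imwrite(f"pics/{n}0.png",c["color"])
    print(n,c["camera_matrix"],c["distortion"],c["origin"],c["attitude"])
    np.savez(f"{n}0.npz",**{k:np.array(v) for k,v in c.items()})
E
```

```text
pics
{'clock': 0.0, 'joint_pos': array([ 1.27540044,  0.33291323, -0.06470397,  1.46098358,  0.02162385,
        1.34988222, -0.08850042]), 'joint_velocities': array([ 0.00066272, -0.00130666,  0.00018467,  0.00040546, -0.00098682,
        0.00177309,  0.00228774]), 'tau': array([-2.46392701e-04, -6.25449228e+01,  4.90529963e-02, -3.91609168e+01,
        1.62002438e-02,  9.78086464e-03,  1.61318809e-06]), 'position': array([ 0.1682744 , -0.60151646,  0.23046994]), 'ee_rot': array([-0.70043427, -0.09667631,  0.70064106, -0.09564323]), 'ft_force': array([-0.14135508, -0.25435191, -0.52882462]), 'torque': array([ 0.01567235, -0.00622172, -0.04099785]), 'grip_width': 1.0001961489879838}
scene [[378.29585843   0.         256.15866446]
 [  0.         378.29585843 193.54654203]
 [  0.           0.           1.        ]] [-0.05636024  0.          0.          0.          0.        ] [ 1.28153098 -0.51089207  0.8999867 ] [ 0.81930205  0.40859436 -0.17750573 -0.36095224]
top [[393.2028373    0.         247.61440777]
 [  0.         393.2028373  193.84006559]
 [  0.           0.           1.        ]] [0.02101454 0.         0.         0.         0.        ] [0.37208373 0.01985256 1.18781056] [-0.69700609  0.71300657 -0.04950262  0.05791051]
```

View pics/scene0.png

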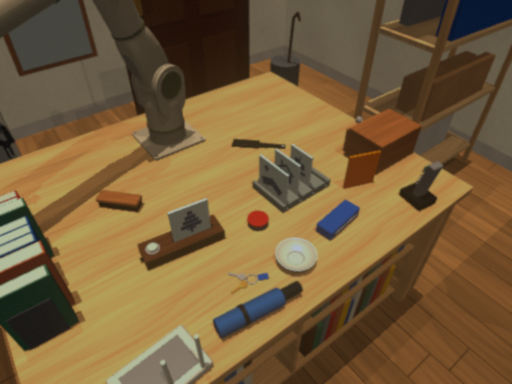

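View pics/top0.png

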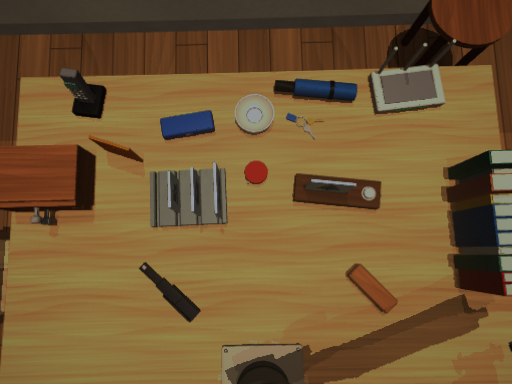

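```bash
cat >> h.py <<'E'
def cloud(c,T=None):
    h,w=c["depth"].shape
    K=np.array(c["camera_matrix"]);D=np.array(c["distortion"])
    u,v=np.meshgrid(np.arange(w),np.arange(h))
    p=cv2.undistortPoints(np.stack([u,v],-1).reshape(-1,1,2).astype(np.float64),K,D).reshape(h,w,2)
    d=c["depth"][...,None]
    P=np.concatenate([p*d,d],-1)
    if T is None:
        return P@R.from_quat(c["attitude"]).as_matrix().T+np.array(c["origin"])
    return P@T[:3,:3].T+T[:3,3]
def proj(c,X):
    Rm=R.from_quat(c["attitude"]).as_matrix(); 
    Pc=(np.atleast_2d(X)-c["origin"])@Rm
    return cv2.projectPoints(Pc,np.zeros(3),np.zeros(3),np.array(c["camera_matrix"]),np.array(c["distortion"]))[0].reshape(-1,2)
E
python3 - <<'E'
from h import *
for n in ("scene","top"):
    c=cams.camera(n); P=cloud(c)
    print(n,"conf")
    for t in ["lamp","rack","panel_old","panel_120","panel_100","panel_140","polish_tin","switch_top"]:
        for r in cams.outline_of(n,t)[:4]:
            m=r["region"]&(c["depth"]>0); q=P[m]
            if len(q)<5: continue
            print(t,round(r["conf"],2),r["box"],np.round(np.median(q,0),3),"ztop",np.round(np.percentile(q[:,2],[5,50,98]),3))
    m=P[...,2]; print("table z",np.median(m[(abs(m)<.02)]))
    c0=c
    np.save(n+"P.npy",P)
    # fine crops
c=cams.camera("top"); i=c["color"][140:250,130:400]; cv2.imwrite("pics/topcrop.png",cv2.resize(i,None,fx=2.9,fy=2.9,interpolation=cv2.INTER_CUBIC))
c=cams.camera("scene"); i=c["color"][120:280,120:350]; cv2.imwrite("pics/scenecrop.png",cv2.resize(i,None,fx=3.4,fy=3.4,interpolation=cv2.INTER_CUBIC))
E
```

```text
scene conf
lamp 0.56 [141.7, 214.1, 85.2, 57.4] [ 0.578 -0.272  0.037] ztop [0.004 0.037 0.048]
rack 0.63 [253.7, 168.1, 74.3, 46.4] [0.607 0.185 0.027] ztop [0.003 0.027 0.033]
panel_old 0.94 [166.5, 198.4, 42.7, 42.2] [ 0.561 -0.205  0.099] ztop [0.041 0.099 0.153]
panel_120 0.77 [259.2, 157.8, 28.7, 47.0] [0.56  0.111 0.09 ] ztop [0.03  0.09  0.148]
panel_120 0.72 [275.4, 154.2, 26.0, 39.0] [0.572 0.173 0.11 ] ztop [0.039 0.11  0.149]
panel_120 0.66 [290.6, 144.8, 21.8, 41.4] [0.568 0.235 0.111] ztop [0.039 0.111 0.149]
panel_120 0.6 [341.3, 154.8, 36.3, 35.8] [0.686 0.402 0.077] ztop [0.009 0.077 0.14 ]
panel_100 0.77 [259.2, 157.8, 28.7, 47.0] [0.56  0.111 0.09 ] ztop [0.03  0.09  0.148]
panel_100 0.72 [275.4, 154.2, 26.0, 39.0] [0.572 0.173 0.11 ] ztop [0.039 0.11  0.149]
panel_100 0.66 [290.6, 144.8, 21.8, 41.4] [0.568 0.235 0.111] ztop [0.039 0.111 0.149]
panel_100 0.6 [341.3, 154.8, 36.3, 35.8] [0.686 0.402 0.077] ztop [0.009 0.077 0.14 ]
panel_140 0.77 [259.2, 157.8, 28.7, 47.0] [0.56  0.111 0.09 ] ztop [0.03  0.09  0.148]
panel_140 0.72 [275.4, 154.2, 26.0, 39.0] [0.572 0.
[... 1317 characters left out ...]
4.1, 7.9, 54.7] [0.549 0.115 0.131] ztop [0.027 0.131 0.152]
panel_140 0.95 [85.7, 133.7, 58.0, 30.8] [0.682 0.409 0.093] ztop [0.002 0.093 0.144]
panel_140 0.85 [166.9, 170.8, 12.9, 39.1] [0.55  0.239 0.111] ztop [0.034 0.111 0.151]
panel_140 0.73 [192.2, 169.1, 9.2, 44.2] [0.548 0.177 0.119] ztop [0.028 0.119 0.152]
panel_140 0.56 [215.2, 164.1, 7.9, 54.7] [0.549 0.115 0.131] ztop [0.027 0.131 0.152]
polish_tin 0.97 [239.3, 161.9, 27.0, 21.1] [0.617 0.008 0.026] ztop [0.018 0.026 0.031]
polish_tin 0.61 [168.0, 172.1, 7.4, 38.2] [0.553 0.239 0.104] ztop [0.029 0.104 0.151]
switch_top 0.6 [361.8, 186.4, 11.9, 11.8] [ 0.543 -0.32   0.048] ztop [0.044 0.048 0.052]
table z 0.0003272148056819857
```

View pics/topcrop.png

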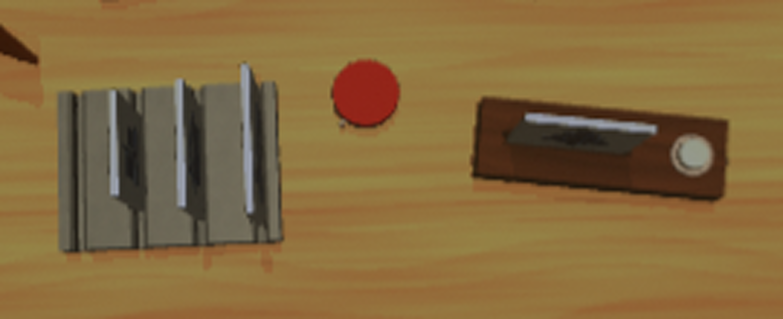

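View pics/scenecrop.png

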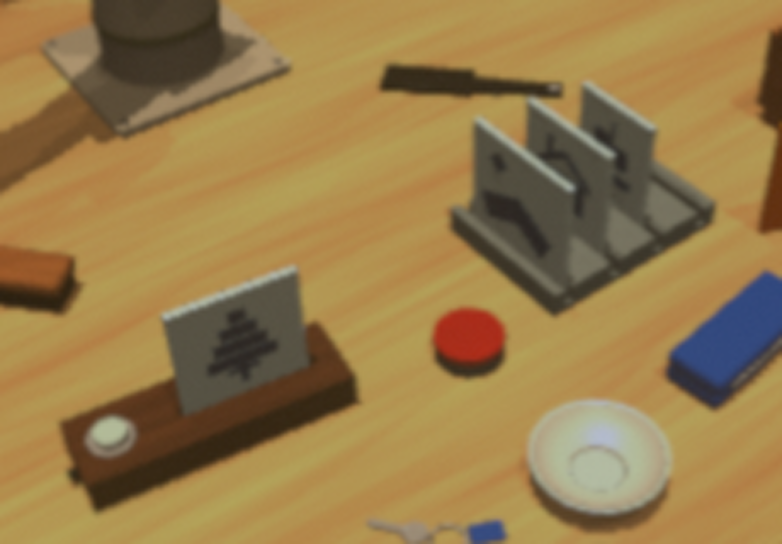

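Run:
```python
from h import *
for n in ("top","scene"):
    P=np.load(n+"P.npy"); X,Y,Z=P[...,0],P[...,1],P[...,2]
    def rect(name,x0,x1,y0,y1,z0,z1):
        m=(X>x0)&(X<x1)&(Y>y0)&(Y<y1)&(Z>z0)&(Z<z1); q=P[m]
        if len(q)<4: print(n,name,"none"); return
        (c,s,a)=cv2.minAreaRect((q[:,:2]*1000).astype(np.float32)); 
        print(n,name,len(q),np.round(c,1),np.round(s,1),round(a,2),"z",np.round(np.median(q[:,2]),4))
    rect("lamp",.45,.70,-.42,-.08,.033,.044)
    rect("rack",.42,.70,.06,.35,.026,.034)
    for y in (.115,.177,.239): rect(f"pan{y}",.40,.70,y-.02,y+.02,.142,.16)
    rect("old",.45,.70,-.3,-.1,.145,.165)
    rect("switch",.45,.70,-.36,-.28,.045,.06)
    rect("tin",.55,.70,-.06,.07,.02,.03)
    rect("orange",.6,.75,.33,.48,.12,.17)
```

```text
top lamp 1735 [ 554.3 -232.6] [249.6  80.5] 82.99 z 0.0382
top rack 2503 [547.1 211.4] [165.5 226.2] 1.5 z 0.0303
top pan0.115 160 [553.1 118.4] [137.1   8.3] 1.46 z 0.1484
top pan0.177 144 [550.  180.1] [117.6   8.7] 1.73 z 0.1487
top pan0.239 118 [551.5 242. ] [96.4  8.7] 2.09 z 0.1481
top old 154 [ 558.  -197.7] [116.9   8.7] 82.84 z 0.1529
top switch 75 [ 549. -325.] [26.6 41.1] 55.84 z 0.0484
top tin 386 [619.2   5. ] [66.5 68.4] 88.84 z 0.0264
top orange 176 [684.8 410.3] [121.8   8.4] 71.05 z 0.14
scene lamp 1323 [ 553.4 -238.4] [252.9  86. ] 82.73 z 0.0376
scene rack 657 [567.7 221.2] [284.4 163.8] 81.36 z 0.0296
scene pan0.115 113 [556.2 113.8] [141.4  11.6] 1.19 z 0.1469
scene pan0.177 86 [548.9 176.3] [118.7  12.7] 0.72 z 0.1468
scene pan0.239 67 [554.9 237.2] [97.   9.6] 1.29 z 0.147
scene old 161 [ 558.8 -203.7] [119.9  12.7] 82.78 z 0.1517
scene switch 62 [ 541.9 -328.3] [26.2 31.1] 62.97 z 0.0474
scene tin 291 [6.183e+02 5.000e-01] [67.1 69.7] 51.7 z 0.0258
scene orange 191 [684.  405.2] [123.6  14.5] 71.57 z 0.1338
```

```bash
cat >> h.py <<'E'
def tgt(yawdeg):
    # tool x down, tool y at world angle yawdeg in plane
    a=np.radians(yawdeg); x=np.array([0,0,-1.]); y=np.array([np.cos(a),np.sin(a),0]); z=np.cross(x,y)
    return R.from_matrix(np.stack([x,y,z],1))
def delta(pos,yaw,cur=None):
    o=manip.get_obs(); Rc=R.from_quat(o["ee_rot"]); p=o["position"]
    d=Rc.inv().apply(np.array(pos)-p)*1000; rv=(Rc.inv()*tgt(yaw)).as_rotvec()
    print("delta mm",np.round(d,1),"rot",np.round(rv,3),"deg",np.round(np.degrees(np.linalg.norm(rv)),1))
def st():
    o=manip.get_obs(); Rc=R.from_quat(o["ee_rot"]).as_matrix()
    print("t",round(o["clock"],2),"pos",np.round(o["position"]*1000,1),"yaw",round(np.degrees(np.arctan2(Rc[1,1],Rc[0,1])),2),"xax",np.round(Rc[:,0],4),"F",np.round(o["ft_force"],1),"M",np.round(o["torque"],2),"gw",round(o["grip_width"]*85.4,1),"q",np.round(o["joint_pos"],2))
E
python3 - <<'E'
from h import *
st()
delta([.5585,-.198,.26],-7); delta([.5585,-.198,.26],173)
c=cams.camera("wrist"); print(c["T_tool_cam"],c["camera_matrix"],c["distortion"])
E
```

```text
t 1.1 pos [ 168.4 -601.9  231.4] yaw -74.37 xax [ 0.e+00 -1.e-04 -1.e+00] F [-0.3 -0.  -0. ] M [-0.04 -0.01  0.  ] gw 85.4 q [ 1.28  0.33 -0.06  1.46  0.02  1.35 -0.09]
delta mm [ -28.7 -283.9 -484.5] rot [-1.176  0.    -0.   ] deg 67.4
delta mm [ -28.7 -283.9 -484.5] rot [ 1.966 -0.    -0.   ] deg 112.6
[[-8.83686409e-04 -2.82674111e-01  9.59215599e-01 -1.43105190e-01]
 [ 9.99999473e-01 -7.50618820e-04  7.00056835e-04 -1.02269023e-03]
 [ 5.22117338e-04  9.59215713e-01  2.82674625e-01 -7.07685518e-02]
 [ 0.00000000e+00  0.00000000e+00  0.00000000e+00  1.00000000e+00]] [[279.82984847   0.         258.03465547]
 [  0.         279.82984847 191.5897057 ]
 [  0.           0.           1.        ]] [0.01420981 0.         0.         0.         0.        ]
```

```bash
cat >> h.py <<'E'
def plan(pos,yaw,n):
    o=manip.get_obs(); Rc=R.from_quat(o["ee_rot"]); p=o["position"]
    d=Rc.inv().apply(np.array(pos)-p)*1000; rv=(Rc.inv()*tgt(yaw)).as_rotvec()/n
    S=sum(R.from_rotvec(rv*k).as_matrix() for k in range(n))
    print(n,"rows of",np.round(np.linalg.solve(S,d),2),np.round(rv,4))
E
python3 - <<'E'
from h import *
plan([.5585,-.198,.26],-7,15)
E
```

```text
15 rows of [ -1.91   0.74 -39.66] [-0.0784  0.     -0.    ]
```

```bash
python3 -m handwheel '-2 0.7 -39.7 -0.078 0 0 50;-2 0.7 -39.7 -0.078 0 0 50;-2 0.7 -39.7 -0.078 0 0 50;-2 0.7 -39.7 -0.078 0 0 50;-2 0.7 -39.7 -0.078 0 0 50;-2 0.7 -39.7 -0.078 0 0 50;-2 0.7 -39.7 -0.078 0 0 50;-2 0.7 -39.7 -0.078 0 0 50' 
python3 -m handwheel '-2 0.7 -39.7 -0.079 0 0 50;-2 0.7 -39.7 -0.079 0 0 50;-2 0.7 -39.7 -0.079 0 0 50;-2 0.7 -39.7 -0.079 0 0 50;-2 0.7 -39.7 -0.079 0 0 50;-2 0.7 -39.7 -0.079 0 0 50;-2 0.7 -39.7 -0.079 0 0 50;0 0 0 0 0 0 50'
cat >> h.py <<'E'
def wcloud():
    o=manip.get_obs(); c=cams.camera("wrist")
    T=np.eye(4);T[:3,:3]=R.from_quat(o["ee_rot"]).as_matrix();T[:3,3]=o["position"]
    return c,cloud(c,T@np.array(c["T_tool_cam"]))
def rect(P,name,x0,x1,y0,y1,z0,z1):
    X,Y,Z=P[...,0],P[...,1],P[...,2]
    m=(X>x0)&(X<x1)&(Y>y0)&(Y<y1)&(Z>z0)&(Z<z1); q=P[m]
    if len(q)<4: print(name,"none"); return
    (c,s,a)=cv2.minAreaRect((q[:,:2]*1000).astype(np.float32))
    print(name,len(q),np.round(c,1),np.round(s,1),round(a,2),"z",np.round(np.median(q[:,2])*1000,1))
E
python3 - <<'E'
from h import *
st(); c,P=wcloud(); cv2.imwrite("pics/w1.png",c["color"])
rect(P,"lamp",.45,.70,-.42,-.08,.033,.044)
rect(P,"old",.45,.70,-.3,-.1,.147,.165)
rect(P,"switch",.45,.70,-.36,-.28,.045,.06)
E
```

```text
clock: 1.95
position: [0.4396, -0.4433, 0.2474]
ee_rot: [0.637, 0.307, -0.637, 0.308]
ft_force: [-0.2, 0.2, 0.0]
grip_width: 0.582
clock: 2.75
position: [0.5608, -0.1907, 0.2622]
ee_rot: [0.528, 0.472, -0.526, 0.472]
ft_force: [-0.7, 0.1, -0.1]
grip_width: 0.585
t 2.75 pos [ 560.8 -190.7  262.2] yaw -6.28 xax [ 0.0019  0.0022 -1.    ] F [-0.7  0.1 -0.1] M [ 0.01  0.02 -0.03] gw 50.0 q [ 0.68  0.29 -0.52  1.48  0.14  1.41  0.04]
lamp 8871 [ 551.  -235.4] [250.3  81.4] 82.91 z 38.5
old 1021 [ 555.8 -200. ] [119.4   8. ] 82.99 z 153.4
switch 262 [ 540.6 -324.8] [27.9 28.7] 84.43 z 48.6
```

View pics/w1.png

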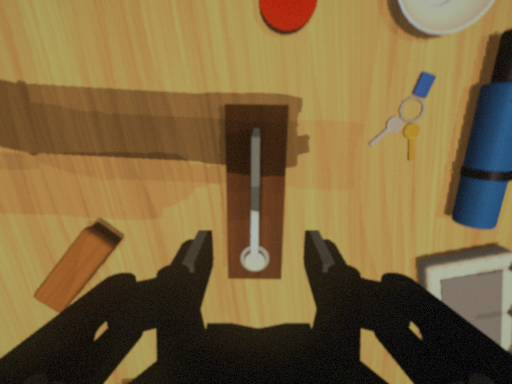

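Run:
```python
from h import *
st(); delta([.5558,-.200,.200],-7)
```

```text
t 2.8 pos [ 559.9 -194.4  261.9] yaw -6.61 xax [ 1.1e-03  5.0e-04 -1.0e+00] F [-0.  -0.9  0.9] M [-0.04 -0.01 -0.  ] gw 50.2 q [ 0.68  0.29 -0.52  1.48  0.14  1.41  0.04]
delta mm [61.9 -3.5  6.1] rot [ 0.007 -0.001 -0.001] deg 0.4
```

```bash
python3 -m handwheel '0 0 0 0 0 0 50;0 0 0 0 0 0 50;0 0 0 0 0 0 50'
python3 - <<'E'
from h import *
st(); c,P=wcloud()
rect(P,"lamp",.45,.70,-.42,-.08,.033,.044)
rect(P,"old",.45,.70,-.3,-.1,.147,.165)
rect(P,"switch",.45,.70,-.36,-.28,.045,.06)
delta([.5558,-.200,.200],-7)
E
```

```text
clock: 3.1
position: [0.5585, -0.1991, 0.2611]
ee_rot: [-0.53, -0.468, 0.53, -0.468]
ft_force: [0.5, -0.7, -0.3]
grip_width: 0.586
t 3.1 pos [ 558.5 -199.1  261.1] yaw -7.07 xax [-3.e-04 -2.e-04 -1.e+00] F [ 0.5 -0.7 -0.3] M [-0.01 -0.    0.03] gw 50.1 q [ 0.68  0.29 -0.51  1.48  0.14  1.41  0.04]
lamp 9085 [ 551.  -235.5] [249.1  81.1] 83.02 z 38.6
old 1031 [ 555.9 -199.8] [119.1   8. ] 83.06 z 153.4
switch 282 [ 540.3 -324.5] [26.  28.8] 88.39 z 48.6
delta mm [61.2 -2.6  1.4] rot [-0.001  0.     0.   ] deg 0.1
```

```bash
python3 -m handwheel '35 -2.6 1.2 0 0 0 40;35 0 0 0 0 0 30;35 0 0 0 0 0 30;25 0 0 0 0 0 30;16 0 0 0 0 0 30;0 0 0 0 0 0 30;0 0 0 0 0 0 30' 30
python3 - <<'E'
from h import *
st(); c,P=wcloud(); cv2.imwrite("pics/w2.png",c["color"])
rect(P,"old",.45,.70,-.3,-.1,.147,.165)
E
```

```text
clock: 3.85
position: [0.5568, -0.1989, 0.1163]
ee_rot: [0.53, 0.468, -0.529, 0.469]
ft_force: [1.4, 0.1, -0.6]
grip_width: 0.352
t 3.85 pos [ 556.8 -198.9  116.3] yaw -6.95 xax [ 1.e-03 -3.e-04 -1.e+00] F [ 1.4  0.1 -0.6] M [ 0.03 -0.04  0.04] gw 30.1 q [ 0.67  0.39 -0.5   1.67  0.2   1.13 -0.  ]
old 5667 [ 558.8 -184.8] [68.2 66.8] 40.44 z 153.8
```

View pics/w2.png

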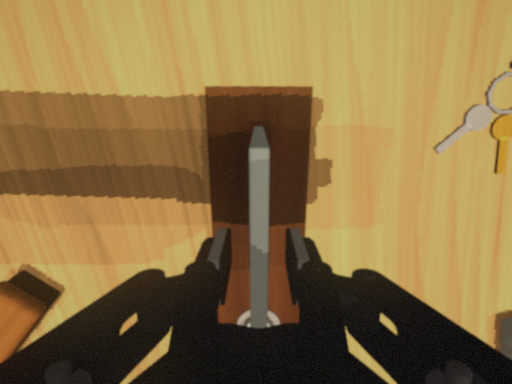

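```bash
python3 -m handwheel '0 0 0 0 0 0 20;0 0 0 0 0 0 12;0 0 0 0 0 0 4;0 0 0 0 0 0 4;0 0 0 0 0 0 4' 40; python3 -c "
from h import *
st()"
```

```text
clock: 4.4
position: [0.5568, -0.1989, 0.1164]
ee_rot: [0.53, 0.468, -0.529, 0.469]
ft_force: [0.4, 0.2, 6.1]
grip_width: 0.091
t 4.4 pos [ 556.8 -198.9  116.4] yaw -6.93 xax [ 1.6e-03 -8.0e-04 -1.0e+00] F [0.4 0.2 6.1] M [-0.03  0.16  0.05] gw 7.8 q [ 0.67  0.39 -0.5   1.67  0.2   1.13 -0.  ]
```

```bash
python3 -m handwheel '-6 0 0 0 0 0 4;-10 0 0 0 0 0 4;-12 0 0 0 0 0 4;-15 0 0 0 0 0 4;0 0 0 0 0 0 4' 40; python3 -c "
from h import *
st()"
```

```text
clock: 4.9
position: [0.5575, -0.1989, 0.1613]
ee_rot: [0.53, 0.468, -0.529, 0.47]
ft_force: [-0.6, 0.5, -1.8]
grip_width: 0.091
t 4.9 pos [ 557.5 -198.9  161.3] yaw -6.94 xax [ 0.0036 -0.0015 -1.    ] F [-0.6  0.5 -1.8] M [-0.01 -0.07  0.05] gw 7.8 q [ 0.68  0.35 -0.51  1.62  0.18  1.21  0.01]
```

```bash
python3 -m handwheel '-30 0 0 0 0 0 4;-40 0 0 0 0 0 4;-40 0 0 0 0 0 4;-30 0 0 0 0 0 4;0 0 0 0 0 0 4;0 0 0 0 0 0 4' 40; python3 -c "
from h import *
st()
plan([.542,.265,.303],91.5,16)"
```

```text
clock: 5.5
position: [0.5562, -0.1986, 0.2983]
ee_rot: [0.529, 0.469, -0.529, 0.469]
ft_force: [0.4, 0.4, -1.7]
grip_width: 0.083
t 5.5 pos [ 556.2 -198.6  298.3] yaw -6.93 xax [ 4.e-04 -4.e-04 -1.e+00] F [ 0.4  0.4 -1.7] M [-0.   -0.02 -0.03] gw 7.1 q [ 0.68  0.27 -0.52  1.43  0.13  1.48  0.05]
16 rows of [ -0.3   19.99 -26.1 ] [-0.1074  0.     -0.    ]
```

```bash
python3 -m handwheel '0 20 -26.1 -0.107 0 0 4;-0.5 20 -26.1 -0.107 0 0 4;-0.5 20 -26.1 -0.107 0 0 4;-0.5 20 -26.1 -0.107 0 0 4;-0.5 20 -26.1 -0.107 0 0 4;-0.5 20 -26.1 -0.107 0 0 4;-0.5 20 -26.1 -0.107 0 0 4;-0.5 20 -26.1 -0.107 0 0 4' 40; python3 -m handwheel '0 20 -26.1 -0.108 0 0 4;-0.5 20 -26.1 -0.108 0 0 4;-0.5 20 -26.1 -0.108 0 0 4;-0.5 20 -26.1 -0.108 0 0 4;-0.5 20 -26.1 -0.108 0 0 4;-0.5 20 -26.1 -0.107 0 0 4;-0.5 20 -26.1 -0.107 0 0 4;-0.5 20 -26.1 -0.107 0 0 4' 40;python3 -m handwheel '0 0 0 0 0 0 4;0 0 0 0 0 0 4;0 0 0 0 0 0 4'
python3 - <<'E'
from h import *
st(); c,P=wcloud(); cv2.imwrite("pics/w3.png",c["color"])
rect(P,"rack",.42,.70,.06,.35,.026,.034)
for y in (.115,.177,.239): rect(P,f"pan{y}",.40,.70,y-.02,y+.02,.142,.16)
np.save("w3P.npy",P)
E
```

```text
clock: 6.3
position: [0.6553, 0.0375, 0.2994]
ee_rot: [0.285, 0.648, -0.286, 0.646]
ft_force: [0.6, -0.3, -0.9]
grip_width: 0.089
clock: 7.1
position: [0.5412, 0.2659, 0.3032]
ee_rot: [-0.011, 0.708, 0.01, 0.706]
ft_force: [-0.0, 0.6, -1.8]
grip_width: 0.092
clock: 7.4
position: [0.5432, 0.2639, 0.3041]
ee_rot: [-0.009, 0.708, 0.008, 0.707]
ft_force: [-0.1, -1.0, -1.7]
grip_width: 0.087
t 7.4 pos [543.2 263.9 304.1] yaw 91.32 xax [-0.0013 -0.0012 -1.    ] F [-0.1 -1.  -1.7] M [-0.05  0.01 -0.02] gw 7.5 q [ 0.18  0.41 -0.96  1.36  0.33  1.54  0.84]
rack 8637 [543.8 209.6] [165.1 226.9] 1.47 z 30.3
pan0.115 1182 [550.3 116.6] [138.1   9. ] 1.41 z 148.2
pan0.177 911 [546.7 178.2] [119.5   8.7] 1.57 z 148.3
pan0.239 661 [548. 241.] [98.9  8. ] 1.48 z 148.3
```

View pics/w3.png

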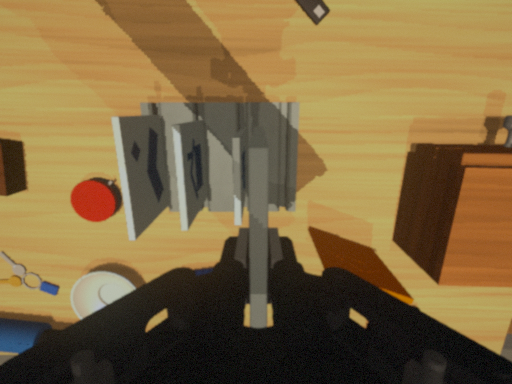

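```bash
cat >> h.py <<'E'
def held():
    o=manip.get_obs(); c=cams.camera("wrist"); P=cloud(c,np.array(c["T_tool_cam"]))
    m=(P[...,0]>-.05)&(P[...,0]<.11)&(abs(P[...,1])<.012)&(abs(P[...,2])<.09)&(c["depth"]>.05); q=P[m]*1000
    # top edge: 
    t=q[(q[:,0]<np.percentile(q[:,0],2)+4)]
    print("held n",len(q),"x range",np.percentile(q[:,0],[.5,99.5]).round(1),"z range",np.percentile(q[:,2],[.3,99.7]).round(1))
    for lo in range(-65,65,10):
        s=q[(q[:,2]>=lo)&(q[:,2]<lo+10)]
        if len(s)>3: print(lo,len(s),"xmin",s[:,0].min().round(1),"y",np.percentile(s[:,1],[1,50,99]).round(1), "xmax",s[:,0].max().round(1))
E
python3 - <<'E'
from h import *
held()
E
```

```text
held n 5792 x range [-49.6  64.5] z range [-59.4  22.8]
-65 533 xmin -38.5 y [-2.8  0.6  4.5] xmax 99.7
-55 506 xmin -39.0 y [-2.9  1.   4.5] xmax -34.8
-45 475 xmin -38.7 y [-3.   0.6  4.6] xmax -35.2
-35 457 xmin -38.8 y [-3.1  0.6  4.7] xmax -34.7
-25 443 xmin -47.7 y [-10.5   0.6  10.8] xmax -34.9
-15 1915 xmin -50.0 y [-11.8  -0.7  11.5] xmax -2.6
-5 718 xmin -49.5 y [-6.5  0.6  7.8] xmax -35.5
5 478 xmin -50.0 y [-6.4  1.   7.5] xmax -35.1
15 267 xmin -38.2 y [-3.1  0.6  4.7] xmax -35.0
```

Run:
```python
from h import *
st(); delta([.5414,.3019,.160],91.47)
```

```text
t 7.5 pos [543.4 264.  304.5] yaw 91.31 xax [-9.e-04 -6.e-04 -1.e+00] F [-0.6  0.3 -0.6] M [-0.04 -0.02 -0.04] gw 7.6 q [ 0.18  0.41 -0.96  1.36  0.33  1.54  0.84]
delta mm [144.5  38.   -1. ] rot [-0.003 -0.001  0.001] deg 0.2
```

```bash
python3 -m handwheel '0 20 0 -0.003 0 0 4;0 18 -1 0 0 0 4;30 0 0 0 0 0 4;40 0 0 0 0 0 4;40 0 0 0 0 0 4;30 0 0 0 0 0 4;4 0 0 0 0 0 4;0 0 0 0 0 0 4' 40; python3 -m handwheel '0 0 0 0 0 0 4;0 0 0 0 0 0 4'
python3 - <<'E'
from h import *
st(); c,P=wcloud(); cv2.imwrite("pics/w4.png",c["color"])
rect(P,"rack",.42,.70,.06,.35,.026,.034)
delta([.5414,.3019,.140],91.47)
c=cams.camera("scene"); i=c["color"][90:220,230:380]; cv2.imwrite("pics/s4.png",cv2.resize(i,None,fx=5,fy=4.5,interpolation=cv2.INTER_CUBIC))
E
```

```text
clock: 8.3
position: [0.5409, 0.3026, 0.1612]
ee_rot: [-0.01, 0.707, 0.01, 0.707]
ft_force: [0.8, 0.4, -1.0]
grip_width: 0.09
clock: 8.5
position: [0.5415, 0.3037, 0.1632]
ee_rot: [-0.009, 0.706, 0.01, 0.708]
ft_force: [0.2, -0.1, -1.5]
grip_width: 0.085
t 8.5 pos [541.5 303.7 163.2] yaw 91.6 xax [ 0.0025  0.0012 -1.    ] F [ 0.2 -0.1 -1.5] M [ 0.02  0.02 -0.01] gw 7.3 q [ 0.1   0.53 -0.92  1.53  0.43  1.3   0.72]
rack 14237 [543.5 209.5] [165.4 226.9] 1.69 z 30.4
delta mm [23.  -1.7 -0.1] rot [ 0.002  0.002 -0.001] deg 0.2
```

View pics/w4.png

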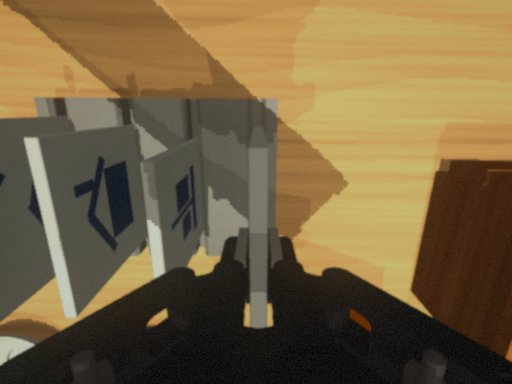

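View pics/s4.png

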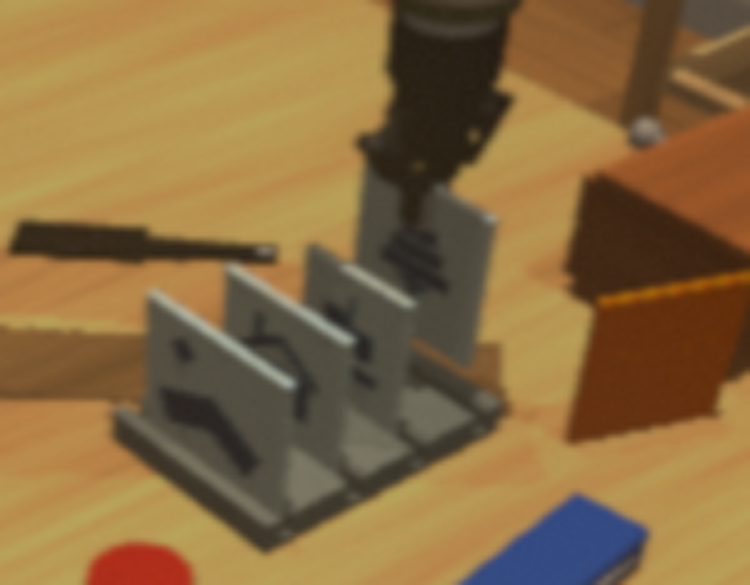

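Run:
```python
from h import *
st(); c,P=wcloud(); X,Y,Z=[P[...,i]*1000 for i in range(3)]
for x0 in range(460,500,6):
    m=(X>x0)&(X<x0+6)&(Y>285)&(Y<326)&(Z>-5)&(Z<40)
    y=Y[m];z=Z[m]; o=np.argsort(y)
    b=[(int(yy),round(float(np.median(z[(y>=yy)&(y<yy+2)])),0)) for yy in range(286,326,2) if ((y>=yy)&(y<yy+2)).any()]
    print(x0,b)
```

```text
t 8.6 pos [541.2 303.4 162.6] yaw 91.61 xax [ 1.8e-03  7.0e-04 -1.0e+00] F [-0.8 -0.2 -2.2] M [-0.03  0.05  0.03] gw 7.6 q [ 0.1   0.53 -0.92  1.53  0.43  1.3   0.72]
460 [(286, 31.0), (288, 30.0), (290, 30.0), (292, 29.0), (294, 27.0), (296, 8.0), (298, 9.0), (300, 8.0), (302, 8.0), (304, 12.0), (306, 28.0), (308, 29.0), (310, 30.0), (312, 30.0), (314, 30.0), (316, 30.0), (318, 30.0), (320, 30.0), (322, 1.0), (324, 1.0)]
466 [(286, 30.0), (288, 31.0), (290, 31.0), (292, 29.0), (294, 27.0), (296, 9.0), (298, 9.0), (300, 9.0), (302, 9.0), (304, 12.0), (306, 28.0), (308, 29.0), (310, 31.0), (312, 30.0), (314, 30.0), (316, 30.0), (318, 30.0), (320, 31.0), (322, 0.0), (324, 0.0)]
472 [(286, 30.0), (288, 31.0), (290, 30.0), (292, 29.0), (294, 28.0), (296, 9.0), (298, 8.0), (300, 8.0), (302, 9.0), (304, 9.0), (306, 27.0), (308, 29.0), (310, 31.0), (312, 31.0), (314, 31.0), (316, 31.0), (318, 30.0), (320, 30.0), (322, 0.0), (324, 1.0)]
478 [(286, 30.0), (288, 31.0), (290, 31.0), (292, 29.0), (294, 28.0), (296, 14.0), (298, 9.0), (300, 9.0), (302, 8.0), (304, 9.0), (306, 27.0), (308, 29.0), (310, 31.0), (312, 30.0), (314, 31.0), (316, 30.0), (318, 31.0), (320, 31.0), (322, -0.0), (324, 0.0)]
484 [(286, 30.0), (288, 31.0), (290, 31.0), (292, 29.0), (294, 28.0), (296, 15.0), (298, 8.0), (300, 8.0), (302, 10.0), (304, 9.0), (308, 29.0), (310, 30.0), (312, 31.0), (314, 31.0), (316, 30.0), (318, 30.0), (320, 31.0), (322, 1.0), (324, 0.0)]
490 [(286, 30.0), (288, 31.0), (290, 31.0), (292, 30.0), (294, 28.0), (296, 16.0), (308, 28.0), (310, 31.0), (312, 30.0), (314, 31.0), (316, 30.0), (318, 30.0), (320, 31.0), (322, 0.0), (324, -0.0)]
496 [(286, 30.0), (288, 31.0), (290, 31.0), (292, 30.0), (294, 29.0), (310, 31.0), (312, 31.0), (314, 31.0), (316, 30.0), (318, 30.0), (320, 31.0), (324, 0.0)]
```

```bash
python3 -m handwheel '0 -1.2 0 0 0 0 4;12 0 0 0 0 0 4;10 0 0 0 0 0 4;0 0 0 0 0 0 4;0 0 0 0 0 0 4' 40; python3 -c "
from h import *
st()"; python3 -m handwheel '3 0 0 0 0 0 4;3 0 0 0 0 0 4;3 0 0 0 0 0 4;0 0 0 0 0 0 4' 40; python3 -c "
from h import *
st()"
```

```text
clock: 9.15
position: [0.5404, 0.3017, 0.1387]
ee_rot: [-0.01, 0.707, 0.01, 0.707]
ft_force: [0.5, 0.7, -1.5]
grip_width: 0.089
t 9.15 pos [540.4 301.7 138.7] yaw 91.62 xax [-1.e-03 -4.e-04 -1.e+00] F [ 0.5  0.7 -1.5] M [-0.01  0.09  0.03] gw 7.6 q [ 0.09  0.55 -0.91  1.55  0.45  1.26  0.71]
clock: 9.55
position: [0.5406, 0.3017, 0.1298]
ee_rot: [-0.01, 0.707, 0.01, 0.707]
ft_force: [1.0, 0.6, -1.3]
grip_width: 0.089
t 9.55 pos [540.6 301.7 129.8] yaw 91.62 xax [-4.e-04 -4.e-04 -1.e+00] F [ 1.   0.6 -1.3] M [-0.01 -0.01  0.01] gw 7.6 q [ 0.09  0.56 -0.9   1.56  0.45  1.25  0.71]
```

```bash
python3 -m handwheel '4 0 0 0 0 0 4;4 0 0 0 0 0 4;4 0 0 0 0 0 4;2 0 0 0 0 0 4;0 0 0 0 0 0 4' 40; python3 -c "
from h import *
st()"
```

```text
clock: 10.05
position: [0.5406, 0.3017, 0.1159]
ee_rot: [-0.01, 0.707, 0.01, 0.707]
ft_force: [0.2, 0.2, -0.9]
grip_width: 0.087
t 10.05 pos [540.6 301.7 115.9] yaw 91.62 xax [-5.e-04 -3.e-04 -1.e+00] F [ 0.2  0.2 -0.9] M [ 0.01  0.   -0.01] gw 7.4 q [ 0.08  0.57 -0.9   1.58  0.46  1.22  0.7 ]
```

```bash
python3 -m handwheel '1.5 0 0 0 0 0 4;1.5 0 0 0 0 0 4;1 0 0 0 0 0 4;0 0 0 0 0 0 4' 40; python3 -c "
from h import *
st()"; python3 -m handwheel '0.7 0 0 0 0 0 4;0 0 0 0 0 0 4' 40; python3 -c "
from h import *
st()"
```

```text
clock: 10.45
position: [0.5407, 0.3018, 0.1121]
ee_rot: [-0.01, 0.707, 0.01, 0.707]
ft_force: [-1.2, -0.4, -2.3]
grip_width: 0.087
t 10.45 pos [540.7 301.8 112.1] yaw 91.61 xax [-1.e-04 -2.e-04 -1.e+00] F [-1.2 -0.4 -2.3] M [-0.05  0.03  0.03] gw 7.5 q [ 0.08  0.57 -0.89  1.58  0.47  1.22  0.7 ]
clock: 10.65
position: [0.5407, 0.3018, 0.1115]
ee_rot: [-0.01, 0.707, 0.01, 0.707]
ft_force: [0.2, 0.6, -1.3]
grip_width: 0.09
t 10.65 pos [540.7 301.8 111.5] yaw 91.61 xax [ 0.e+00 -1.e-04 -1.e+00] F [ 0.2  0.6 -1.3] M [-0.01  0.02 -0.  ] gw 7.7 q [ 0.08  0.57 -0.89  1.58  0.47  1.22  0.7 ]
```

```bash
python3 -m handwheel '0.6 0 0 0 0 0 4;0 0 0 0 0 0 4' 40; python3 -m handwheel '0.6 0 0 0 0 0 4;0 0 0 0 0 0 4' 40; python3 -c "
from h import *
st()"
```

```text
clock: 10.85
position: [0.5407, 0.3021, 0.1114]
ee_rot: [-0.01, 0.707, 0.01, 0.707]
ft_force: [-1.1, -0.3, 3.2]
grip_width: 0.084
clock: 11.05
position: [0.5408, 0.3022, 0.1114]
ee_rot: [-0.01, 0.707, 0.01, 0.707]
ft_force: [-3.6, -1.4, 8.4]
grip_width: 0.089
t 11.05 pos [540.8 302.2 111.4] yaw 91.63 xax [ 7.e-04  1.e-04 -1.e+00] F [-3.6 -1.4  8.4] M [-0.56  0.76  0.01] gw 7.6 q [ 0.08  0.57 -0.89  1.58  0.47  1.21  0.7 ]
```

```bash
python3 -m handwheel '-0.9 0 0 0 0 0 4;0 0 0 0 0 0 10;0 0 0 0 0 0 18;0 0 0 0 0 0 26;0 0 0 0 0 0 26' 40; python3 -c "
from h import *
st()"; python3 -m handwheel '-15 0 0 0 0 0 26;-30 0 0 0 0 0 26;-40 0 0 0 0 0 26;-40 0 0 0 0 0 26;-40 0 0 0 0 0 26;-10 0 0 0 0 0 26;0 0 0 0 0 0 26;0 0 0 0 0 0 26'
python3 - <<'E'
from h import *
st(); c,P=wcloud(); cv2.imwrite("pics/w5.png",c["color"])
for y in (.117,.178,.241,.303): rect(P,f"pan{y}",.40,.70,y-.02,y+.02,.142,.16)
X,Y,Z=P[...,0],P[...,1],P[...,2]
c=cams.camera("scene"); i=c["color"][90:220,230:380]; cv2.imwrite("pics/s5.png",cv2.resize(i,None,fx=5,fy=4.5,interpolation=cv2.INTER_CUBIC))
E
```

```text
clock: 11.55
position: [0.5407, 0.3019, 0.1112]
ee_rot: [-0.01, 0.707, 0.01, 0.707]
ft_force: [0.3, 0.1, 0.3]
grip_width: 0.306
t 11.55 pos [540.7 301.9 111.2] yaw 91.61 xax [-1.e-04 -0.e+00 -1.e+00] F [0.3 0.1 0.3] M [-0.01 -0.02  0.02] gw 26.2 q [ 0.08  0.57 -0.89  1.58  0.47  1.21  0.7 ]
clock: 12.35
position: [0.5405, 0.3016, 0.2856]
ee_rot: [-0.01, 0.707, 0.01, 0.707]
ft_force: [-0.8, 0.1, -0.4]
grip_width: 0.301
t 12.35 pos [540.5 301.6 285.6] yaw 91.62 xax [-6.e-04 -7.e-04 -1.e+00] F [-0.8  0.1 -0.4] M [0.01 0.03 0.03] gw 25.7 q [ 0.1   0.45 -0.96  1.35  0.36  1.52  0.78]
pan0.117 1511 [550.2 116.9] [138.2  10. ] 1.86 z 148.2
pan0.178 1113 [546.7 178.6] [119.6   8.9] 1.41 z 148.3
pan0.241 859 [548.2 240.6] [99.4  9.4] 1.56 z 148.4
pan0.303 881 [541.1 302.4] [119.7   7.5] 1.8 z 148.4
```

View pics/w5.png

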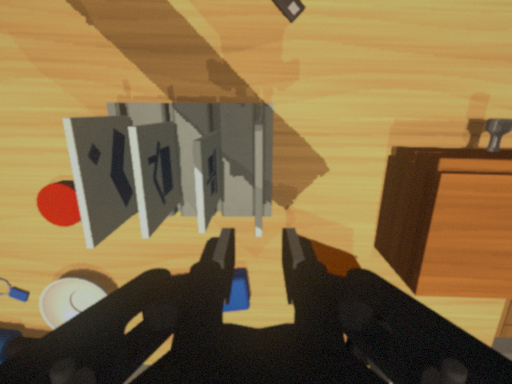

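View pics/s5.png

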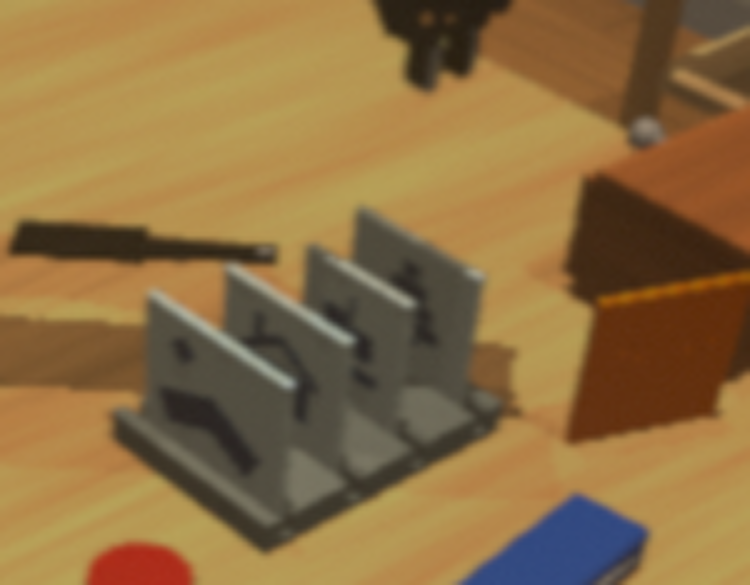

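Run:
```python
from h import *
i=cv2.imread("pics/w4.png")[90:330,0:300]; cv2.imwrite("pics/w4crop.png",cv2.resize(i,None,fx=2.5,fy=2.5,interpolation=cv2.INTER_CUBIC))
delta([.5463,.1781,.286],91.5)
```

```text
delta mm [  -1.1 -123.4    2.5] rot [ 0.002 -0.002  0.001] deg 0.2
```

View pics/w4crop.png

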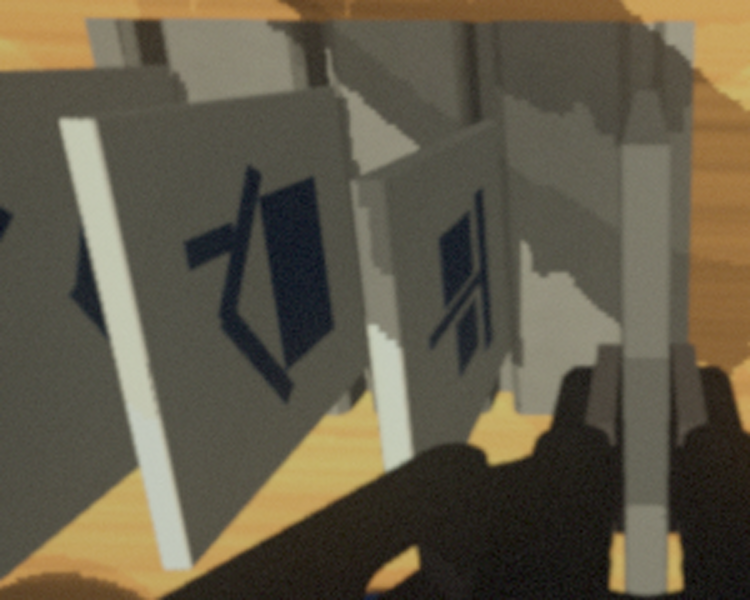

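Candidates in w5: the left panel (105,180) has hills and is 138 mm wide. The middle one (155,180) has a house with chimney and is 119.6 mm. The third (207,180) has a boat and is 99 mm. The orange look-alike stands outside the rack. The crop confirms that the middle house panel at y=0.178 is the one I need.

```bash
python3 -m handwheel '0 -30 1 0 0 0 30;0 -40 1 0 0 0 30;0 -35 0.5 0 0 0 30;0 -18.4 0 0 0 0 30;0 0 0 0 0 0 30;0 0 0 0 0 0 30;0 0 0 0 0 0 30' 40
python3 - <<'E'
from h import *
st(); c,P=wcloud(); cv2.imwrite("pics/w6.png",c["color"])
for y in (.117,.178,.241,.303): rect(P,f"pan{y}",.40,.70,y-.02,y+.02,.142,.16)
E
```

```text
clock: 13.15
position: [0.5462, 0.1799, 0.2859]
ee_rot: [-0.01, 0.707, 0.011, 0.707]
ft_force: [0.5, -0.7, 0.6]
grip_width: 0.35
t 13.15 pos [546.2 179.9 285.9] yaw 91.72 xax [-8.e-04  4.e-04 -1.e+00] F [ 0.5 -0.7  0.6] M [0.02 0.06 0.02] gw 29.9 q [ 0.37  0.34 -0.96  1.47  0.27  1.48  1.01]
pan0.117 1152 [550.3 116.6] [138.    9.5] 1.53 z 148.4
pan0.178 897 [546.9 178.6] [120.    7.7] 1.76 z 148.4
pan0.241 802 [548.1 240.8] [99.   8.4] 1.45 z 148.3
pan0.303 1108 [541.2 301.9] [119.1   9.1] 1.73 z 148.1
```

View pics/w6.png

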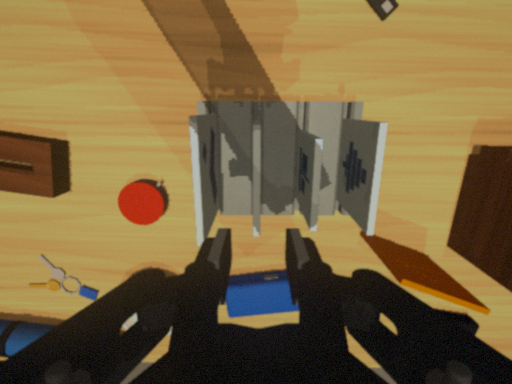

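```bash
python3 -m handwheel '30 -1.6 0 0.003 0 0 30;40 0 0 0 0 0 30;40 0 0 0 0 0 30;35 0 0 0 0 0 30;20 0 0 0 0 0 30;9.5 0 0 0 0 0 30;0 0 0 0 0 0 30;0 0 0 0 0 0 30' 40
python3 - <<'E'
from h import *
st(); c,P=wcloud(); cv2.imwrite("pics/w7.png",c["color"])
E
```

```text
clock: 14.0
position: [0.5472, 0.1778, 0.1129]
ee_rot: [-0.009, 0.707, 0.009, 0.707]
ft_force: [-0.5, -0.5, 0.6]
grip_width: 0.353
t 14.0 pos [547.2 177.8 112.9] yaw 91.48 xax [ 1.2e-03  6.0e-04 -1.0e+00] F [-0.5 -0.5  0.6] M [ 0.01 -0.01  0.01] gw 30.1 q [ 0.33  0.47 -0.9   1.7   0.4   1.16  0.92]
```

View pics/w7.png

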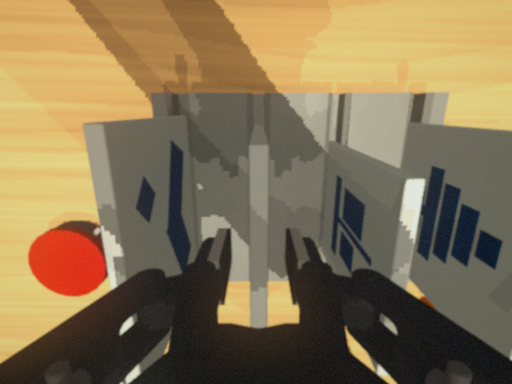

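Centred between the fingers (panel at column 259, fingers at 225 and 292). Closing now.

```bash
python3 -m handwheel '0 0 0 0 0 0 20;0 0 0 0 0 0 12;0 0 0 0 0 0 4;0 0 0 0 0 0 4;0 0 0 0 0 0 4' 40; python3 -c "
from h import *
st()"; python3 -m handwheel '-6 0 0 0 0 0 4;-10 0 0 0 0 0 4;-12 0 0 0 0 0 4;-15 0 0 0 0 0 4;-40 0 0 0 0 0 4;-40 0 0 0 0 0 4;-40 0 0 0 0 0 4;-25 0 0 0 0 0 4'; python3 -m handwheel '0 0 0 0 0 0 4;0 0 0 0 0 0 4;0 0 0 0 0 0 4';python3 -c "
from h import *
st()
held()
plan([.5555,-.1996,.303],-7,16)"
```

```text
clock: 14.55
position: [0.5472, 0.1773, 0.1126]
ee_rot: [-0.009, 0.707, 0.009, 0.707]
ft_force: [0.1, -0.1, 6.6]
grip_width: 0.091
t 14.55 pos [547.2 177.3 112.6] yaw 91.45 xax [ 1.2e-03  2.0e-04 -1.0e+00] F [ 0.1 -0.1  6.6] M [ 0.01  0.14 -0.02] gw 7.8 q [ 0.33  0.47 -0.9   1.7   0.4   1.16  0.92]
clock: 15.35
position: [0.547, 0.1776, 0.3042]
ee_rot: [-0.009, 0.706, 0.009, 0.708]
ft_force: [-0.6, 1.1, -2.2]
grip_width: 0.09
clock: 15.65
position: [0.5463, 0.1766, 0.2988]
ee_rot: [-0.009, 0.708, 0.009, 0.707]
ft_force: [0.8, 0.8, -2.7]
grip_width: 0.091
t 15.65 pos [546.3 176.6 298.8] yaw 91.44 xax [-1.5e-03 -8.0e-04 -1.0e+00] F [ 0.8  0.8 -2.7] M [-0.05  0.05  0.05] gw 7.7 q [ 0.37  0.33 -0.97  1.45  0.27  1.5   1.01]
held n 5821 x range [-49.7  62.3] z range [-60.2  23.9]
-65 541 xmin -37.9 y [-2.9  1.   4.5] xmax 99.3
-55 501 xmin -37.6 y [-2.9  0.6  4.6] xmax -34.3
-45 476 xmin -37.8 y [-3.   0.8  4.7] xmax -32.9
-35 453 xmin -37.8 y [-3.1  0.6  4.8] xmax -33.5
-25 416 xmin -48.4 y [-11.2   0.6  10.2] xmax -33.8
-15 1945 xmin -50.0 y [-11.8  -0.3  11.6] xmax -3.0
-5 725 xmin -49.7 y [-6.6  0.6  7.8] xmax -33.8
5 461 xmin -50.0 y [-6.3  1.   7.5] xmax -34.0
15 303 xmin -37.1 y [-3.1  1.   4.8] xmax -33.7
16 rows of [ -0.28 -18.49  19.22] [ 1.074e-01 -0.000e+00  1.000e-04]
```

```bash
python3 -m handwheel '-1 -18.5 19.2 0.107 0 0 4;0 -18.5 19.2 0.107 0 0 4;0 -18.5 19.2 0.107 0 0 4;0 -18.5 19.2 0.107 0 0 4;0 -18.5 19.2 0.107 0 0 4;0 -18.5 19.2 0.107 0 0 4;0 -18.5 19.2 0.107 0 0 4;0 -18.5 19.2 0.107 0 0 4' 40; python3 -m handwheel '0 -18.5 19.2 0.108 0 0 4;0 -18.5 19.2 0.108 0 0 4;0 -18.5 19.2 0.108 0 0 4;0 -18.5 19.2 0.108 0 0 4;0 -18.5 19.2 0.108 0 0 4;0 -18.5 19.2 0.107 0 0 4;0 -18.5 19.2 0.107 0 0 4;0 -18.5 19.2 0.107 0 0 4' 40;python3 -m handwheel '0 0 0 0 0 0 4;0 0 0 0 0 0 4;0 0 0 0 0 0 4;0 0 0 0 0 0 4'
python3 - <<'E'
from h import *
st(); delta([.5555,-.1996,.185],-7)
c,P=wcloud(); cv2.imwrite("pics/w8.png",c["color"])
rect(P,"lamp",.45,.70,-.42,-.08,.033,.044)
E
```

```text
clock: 16.5
position: [0.6375, -0.01, 0.2993]
ee_rot: [0.286, 0.647, -0.287, 0.646]
ft_force: [-0.1, 0.4, -1.5]
grip_width: 0.086
clock: 17.3
position: [0.5551, -0.2001, 0.2994]
ee_rot: [-0.53, -0.468, 0.531, -0.467]
ft_force: [0.8, 0.3, -1.5]
grip_width: 0.088
clock: 17.7
position: [0.5567, -0.1979, 0.3004]
ee_rot: [0.529, 0.47, -0.529, 0.469]
ft_force: [-0.0, -0.6, -2.3]
grip_width: 0.089
t 17.7 pos [ 556.7 -197.9  300.4] yaw -6.79 xax [-4.e-04  7.e-04 -1.e+00] F [-0.  -0.6 -2.3] M [0.04 0.04 0.03] gw 7.6 q [ 0.7   0.27 -0.53  1.42  0.14  1.48  0.05]
delta mm [115.4  -0.9   1.9] rot [ 0.004 -0.001  0.   ] deg 0.2
lamp 5178 [ 553.8 -213.6] [205.5  81.2] 83.1 z 38.5
```

View pics/w8.png

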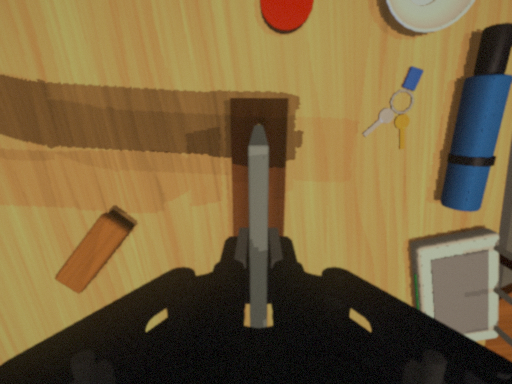

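```bash
python3 -m handwheel '0 -30 0 0.003 0 0 4;0 -30 0 0 0 0 4;0 0 -30 0 0 0 4;0 0 0 0 0 0 4;0 0 0 0 0 0 4;0 0 0 0 0 0 4' 40
python3 - <<'E'
from h import *
st()
c,P=wcloud(); cv2.imwrite("pics/w9.png",c["color"]); np.save("w9P.npy",P)
rect(P,"lamp",.45,.70,-.42,-.08,.033,.044)
# lamp frame
a=np.radians(-7); ex=np.array([np.cos(a),np.sin(a)]); ey=np.array([-np.sin(a),np.cos(a)])
q=P.reshape(-1,3)*1000; l=np.stack([(q[:,:2]-[555.5,-200.2])@ex,(q[:,:2]-[555.5,-200.2])@ey],1)
m=(abs(l[:,0])<12)&(abs(l[:,1])<70)&(q[:,2]>5)&(q[:,2]<34)
for y0 in range(-66,66,12):
    s=m&(l[:,1]>=y0)&(l[:,1]<y0+12)
    if s.sum()>3: print(y0,s.sum(),"x",np.percentile(l[s,0],[2,98]).round(1),"z",np.percentile(q[s,2],[5,50]).round(0))
d=m&(q[:,2]<36); print("y ext",np.percentile(l[d,1],[.5,99.5]).round(1))
s=(abs(l[:,0])<4)&(abs(l[:,1])<75)&(q[:,2]<45)&(q[:,2]>0)
for y0 in list(range(-72,-50,2))+list(range(50,74,2)):
    t=s&(l[:,1]>=y0)&(l[:,1]<y0+2)
    if t.any(): print(y0,np.median(q[t,2]).round(1),end="; ")
E
```

```text
clock: 18.35
position: [0.5006, -0.1623, 0.3007]
ee_rot: [-0.53, -0.468, 0.53, -0.468]
ft_force: [0.6, -0.3, -1.2]
grip_width: 0.087
t 18.35 pos [ 500.6 -162.3  300.7] yaw -7.09 xax [-1.e-04 -1.e-04 -1.e+00] F [ 0.6 -0.3 -1.2] M [ 0.01  0.03 -0.02] gw 7.4 q [ 0.74  0.12 -0.56  1.59  0.07  1.45  0.05]
lamp 6513 [ 551.9 -234.6] [248.5  80.2] 83.07 z 38.5
-66 53 x [-3.5  5.6] z [13. 20.]
-54 47 x [-1.3  5.9] z [13. 15.]
-42 43 x [-1.3  5.7] z [13. 14.]
-30 52 x [-1.5  5.6] z [13. 15.]
-18 49 x [-1.9  5.6] z [13. 15.]
-6 47 x [-4.8  5.7] z [13. 14.]
6 56 x [-1.2  5.7] z [13. 14.]
18 50 x [-1.7  5.6] z [13. 15.]
30 52 x [-0.9  5.7] z [13. 14.]
42 58 x [-1.1  5.7] z [13. 14.]
54 24 x [-1.3  5.5] z [12. 13.]
y ext [-62.1  58.7]
-72 38.0; -70 39.0; -68 38.9; -66 37.9; -64 35.6; -62 24.4; -60 13.2; -58 14.1; -56 14.2; -54 14.9; -52 13.6; 50 13.6; 52 14.7; 54 13.4; 56 12.8; 60 34.4; 62 35.7; 64 37.8; 66 38.5; 68 37.9; 70 38.1; 72 38.7;
```

View pics/w9.png

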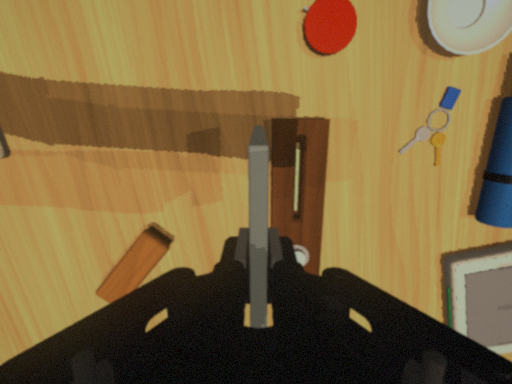

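```bash
python3 -c "
from h import *
st(); delta([.5555,-.2010,.180],-7)"
```

```text
t 18.4 pos [ 500.5 -162.5  300.6] yaw -7.12 xax [-3.e-04  1.e-04 -1.e+00] F [-0.2 -0.4 -2. ] M [-0.05  0.04 -0.03] gw 7.5 q [ 0.74  0.12 -0.56  1.59  0.07  1.45  0.05]
delta mm [120.6  59.3  31.4] rot [-0.002 -0.     0.   ] deg 0.1
```

```bash
python3 -m handwheel '0 20 10 0 0 0 4;0 20 11 0 0 0 4;0 19.3 10.4 -0.002 0 0 4;40 0 0 0 0 0 4;40 0 0 0 0 0 4;30 0 0 0 0 0 4;10 0 0 0 0 0 4;0 0 0 0 0 0 4' 40; python3 -m handwheel '0 0 0 0 0 0 4;0 0 0 0 0 0 4;0 0 0 0 0 0 4';  python3 - <<'E'
from h import *
st(); delta([.5555,-.2010,.150],-7)
E
```

```text
clock: 19.2
position: [0.5548, -0.2007, 0.1797]
ee_rot: [-0.529, -0.469, 0.53, -0.468]
ft_force: [0.3, 0.0, -1.8]
grip_width: 0.088
clock: 19.5
position: [0.5561, -0.2007, 0.1824]
ee_rot: [0.53, 0.468, -0.529, 0.469]
ft_force: [-0.2, -0.5, -1.5]
grip_width: 0.088
t 19.5 pos [ 556.1 -200.7  182.4] yaw -6.99 xax [ 0.0023 -0.001  -1.    ] F [-0.2 -0.5 -1.5] M [0.04 0.01 0.01] gw 7.5 q [ 0.7   0.34 -0.53  1.6   0.18  1.25  0.02]
delta mm [32.4 -0.7  0.3] rot [ 0.     0.001 -0.002] deg 0.1
```

```bash
python3 -m handwheel '14 -0.3 0.3 0 0 0 4;12 0 0 0 0 0 4;8 0 0 0 0 0 4;0 0 0 0 0 0 4;0 0 0 0 0 0 4;0 0 0 0 0 0 4' 40; python3 -c "
from h import *
st()
delta([.5555,-.2010,.150],-7)
c=cams.camera('scene'); i=c['color'][170:290,120:260]; cv2.imwrite('pics/s10.png',cv2.resize(i,None,fx=5,fy=5,interpolation=cv2.INTER_CUBIC))"
```

```text
clock: 20.1
position: [0.5553, -0.2008, 0.1472]
ee_rot: [0.53, 0.468, -0.529, 0.469]
ft_force: [1.0, -0.7, -2.7]
grip_width: 0.091
t 20.1 pos [ 555.3 -200.8  147.2] yaw -6.98 xax [ 7.e-04 -2.e-04 -1.e+00] F [ 1.  -0.7 -2.7] M [0.05 0.02 0.01] gw 7.8 q [ 0.7   0.37 -0.53  1.64  0.2   1.19  0.01]
delta mm [-2.8  0.2  0.2] rot [ 0.     0.    -0.001] deg 0.0
```

View pics/s10.png

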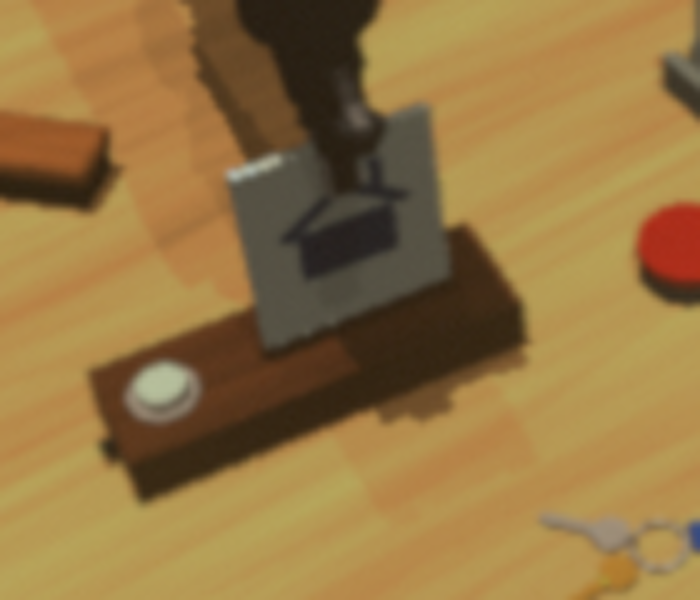

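House panel is lined up just above the slot, so I'll lower it in small steps.

```bash
python3 -m handwheel '2 0.1 0 0 0 0 4;2 0 0 0 0 0 4;2 0 0 0 0 0 4;0 0 0 0 0 0 4' 40; python3 -c "
from h import *
st()";python3 -m handwheel '2 0 0 0 0 0 4;2 0 0 0 0 0 4;0 0 0 0 0 0 4' 40; python3 -c "
from h import *
st()"
```

```text
clock: 20.55
position: [0.5549, -0.2007, 0.1404]
ee_rot: [-0.529, -0.469, 0.53, -0.468]
ft_force: [-0.3, -0.0, -2.4]
grip_width: 0.087
t 20.55 pos [ 554.9 -200.7  140.4] yaw -6.99 xax [-5.e-04  1.e-04 -1.e+00] F [-0.3 -0.  -2.4] M [ 0.01  0.02 -0.01] gw 7.4 q [ 0.7   0.37 -0.53  1.65  0.2   1.18  0.  ]
clock: 20.85
position: [0.5553, -0.2008, 0.1366]
ee_rot: [0.53, 0.469, -0.529, 0.469]
ft_force: [1.8, -0.2, -2.3]
grip_width: 0.089
t 20.85 pos [ 555.3 -200.8  136.6] yaw -6.99 xax [ 4.e-04 -0.e+00 -1.e+00] F [ 1.8 -0.2 -2.3] M [-0.08 -0.37 -0.04] gw 7.6 q [ 0.7   0.38 -0.53  1.65  0.2   1.17  0.  ]
```

```bash
python3 -m handwheel '2 0.4 0 0 0 0 4;3 0 0 0 0 0 4;3 0 0 0 0 0 4;0 0 0 0 0 0 4' 40; python3 -c "
from h import *
st()";python3 -m handwheel '3 0 0 0 0 0 4;3 0 0 0 0 0 4;2 0 0 0 0 0 4;0 0 0 0 0 0 4' 40; python3 -c "
from h import *
st()"
```

```text
clock: 21.25
position: [0.5554, -0.2008, 0.1283]
ee_rot: [-0.53, -0.469, 0.53, -0.468]
ft_force: [1.1, 0.0, -2.8]
grip_width: 0.089
t 21.25 pos [ 555.4 -200.8  128.3] yaw -6.99 xax [-3.e-04  2.e-04 -1.e+00] F [ 1.1  0.  -2.8] M [-0.01 -0.37 -0.06] gw 7.6 q [ 0.7   0.38 -0.52  1.66  0.21  1.15 -0.  ]
clock: 21.65
position: [0.5555, -0.2008, 0.1205]
ee_rot: [-0.53, -0.469, 0.53, -0.469]
ft_force: [1.2, 0.2, -2.3]
grip_width: 0.083
t 21.65 pos [ 555.5 -200.8  120.5] yaw -6.99 xax [-1.e-04  1.e-04 -1.e+00] F [ 1.2  0.2 -2.3] M [ 0.03 -0.28 -0.02] gw 7.1 q [ 0.69  0.39 -0.52  1.67  0.21  1.14 -0.01]
```

```bash
python3 -m handwheel '1.2 0.3 0 0 0 0 4;1.2 0 0 0 0 0 4;0 0 0 0 0 0 4' 40; python3 -c "
from h import *
st()";python3 -m handwheel '0.7 0 0 0 0 0 4;0 0 0 0 0 0 4' 40;python3 -m handwheel '0.6 0 0 0 0 0 4;0 0 0 0 0 0 4' 40; python3 -c "
from h import *
st()"
```

```text
clock: 21.95
position: [0.5557, -0.2008, 0.1182]
ee_rot: [-0.529, -0.469, 0.53, -0.468]
ft_force: [-0.4, 0.1, -2.4]
grip_width: 0.09
t 21.95 pos [ 555.7 -200.8  118.2] yaw -6.99 xax [-4.e-04  0.e+00 -1.e+00] F [-0.4  0.1 -2.4] M [0.04 0.01 0.02] gw 7.7 q [ 0.69  0.4  -0.52  1.67  0.21  1.14 -0.01]
clock: 22.15
position: [0.5558, -0.2008, 0.1177]
ee_rot: [-0.53, -0.469, 0.53, -0.469]
ft_force: [-0.1, 0.0, -2.8]
grip_width: 0.091
clock: 22.35
position: [0.556, -0.2008, 0.1176]
ee_rot: [0.53, 0.468, -0.529, 0.469]
ft_force: [-0.7, 0.8, 2.4]
grip_width: 0.087
t 22.35 pos [ 556.  -200.8  117.6] yaw -6.98 xax [ 5.e-04 -3.e-04 -1.e+00] F [-0.7  0.8  2.4] M [0.16 0.38 0.02] gw 7.4 q [ 0.69  0.4  -0.52  1.67  0.21  1.13 -0.01]
```

On the floor at 117.6, exactly as predicted. I'll release, rise and check.

```bash
python3 -m handwheel '0.4 0 0 0 0 0 4;-0.5 0 0 0 0 0 4;0 0 0 0 0 0 10;0 0 0 0 0 0 18;0 0 0 0 0 0 28;0 0 0 0 0 0 28' 40;python3 -m handwheel '-15 0 0 0 0 0 28;-30 0 0 0 0 0 28;-35 0 0 0 0 0 28;-40 0 0 0 0 0 20;-20 0 0 0 0 0 10;0 0 0 0 0 0 0;0 0 0 0 0 0 0;0 0 0 0 0 0 0'
python3 - <<'E'
from h import *
st()
c,P=wcloud(); cv2.imwrite("pics/w11.png",c["color"])
rect(P,"lamp",.45,.70,-.42,-.08,.033,.044)
rect(P,"new",.45,.70,-.3,-.1,.147,.165)
rect(P,"switch",.45,.70,-.36,-.28,.045,.06)
E
```

```text
clock: 22.95
position: [0.5558, -0.2009, 0.1171]
ee_rot: [-0.53, -0.469, 0.53, -0.469]
ft_force: [0.2, 0.3, 0.5]
grip_width: 0.324
clock: 23.75
position: [0.5553, -0.2007, 0.2565]
ee_rot: [-0.529, -0.469, 0.53, -0.468]
ft_force: [-0.9, -0.6, -0.5]
grip_width: 0.005
t 23.75 pos [ 555.3 -200.7  256.5] yaw -6.99 xax [-1.3e-03  4.0e-04 -1.0e+00] F [-0.9 -0.6 -0.5] M [ 0.04 -0.06 -0.04] gw 0.4 q [ 0.71  0.29 -0.54  1.49  0.15  1.4   0.04]
lamp 7607 [ 553.5 -216.3] [210.9  81. ] 83.03 z 38.5
new 896 [ 556.1 -189.2] [95.2  7.4] 83.28 z 153.5
switch none
```

View pics/w11.png

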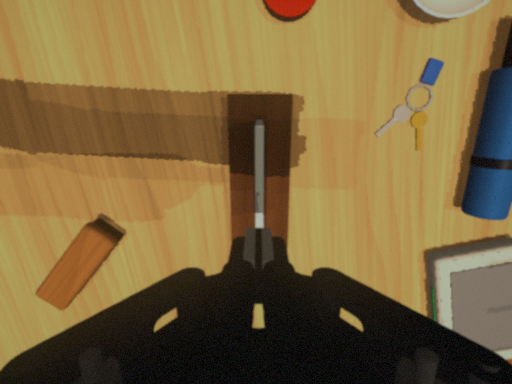

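```bash
python3 -c "
from h import *
plan([.5398,-.3250,.2],43,6)"
```

```text
6 rows of [ 9.38 -7.69 20.11] [-0.1454 -0.0002  0.0002]
```

```bash
python3 -m handwheel '0 -7.7 20.1 -0.145 0 0 0;0 -7.7 20.1 -0.145 0 0 0;9 -7.7 20.1 -0.145 0 0 0;9 -7.7 20.1 -0.145 0 0 0;19 -7.7 20.1 -0.146 0 0 0;19 -7.7 20.1 -0.146 0 0 0;0 0 0 0 0 0 0;0 0 0 0 0 0 0';python3 -m handwheel '0 0 0 0 0 0 0;0 0 0 0 0 0 0'
python3 - <<'E'
from h import *
st()
c,P=wcloud(); cv2.imwrite("pics/w12.png",c["color"])
rect(P,"switch",.45,.70,-.36,-.28,.045,.06)
delta([.5398,-.3250,.07],43)
E
```

```text
clock: 24.6
position: [0.5397, -0.3246, 0.2002]
ee_rot: [0.283, 0.649, -0.283, 0.647]
ft_force: [-0.1, 0.2, 0.0]
grip_width: -0.005
clock: 24.8
position: [0.5408, -0.324, 0.2022]
ee_rot: [0.282, 0.648, -0.282, 0.649]
ft_force: [-0.8, 0.1, -0.5]
grip_width: 0.003
t 24.8 pos [ 540.8 -324.   202.2] yaw 42.98 xax [ 1.2e-03 -6.0e-04 -1.0e+00] F [-0.8  0.1 -0.5] M [ 0.01 -0.03 -0.04] gw 0.2 q [ 0.91  0.42 -0.58  1.46  0.23  1.33  1.06]
switch 562 [ 540.  -323.9] [29.1 28.5] 70.03 z 48.5
delta mm [132.2  -1.3  -0.2] rot [-0.     0.001 -0.   ] deg 0.1
```

View pics/w12.png

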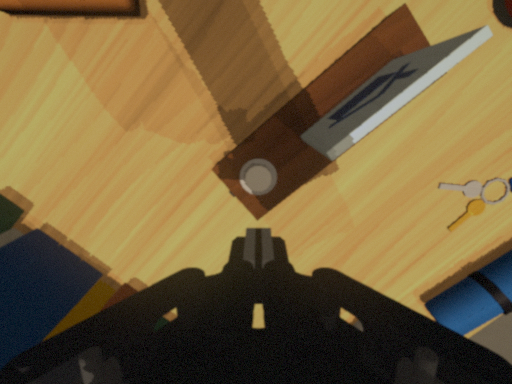

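```bash
python3 -m handwheel '35 -0.8 0 0 0 0 0;40 0 0 0 0 0 0;40 0 0 0 0 0 0;25 0 0 0 0 0 0;5 0 0 0 0 0 0;0 0 0 0 0 0 0;0 0 0 0 0 0 0;0 0 0 0 0 0 0';python3 -c "
from h import *
st()"
```

```text
clock: 25.65
position: [0.5407, -0.3261, 0.0583]
ee_rot: [0.282, 0.647, -0.282, 0.649]
ft_force: [0.8, -0.3, -0.4]
grip_width: 0.003
t 25.65 pos [ 540.7 -326.1   58.3] yaw 42.96 xax [ 0.0025 -0.0017 -1.    ] F [ 0.8 -0.3 -0.4] M [-0.   -0.05 -0.  ] gw 0.2 q [ 0.89  0.55 -0.55  1.6   0.31  1.07  1.  ]
```

```bash
python3 -m handwheel '4 0 0 0 0 0 0;4 0 0 0 0 0 0;2 0 0 0 0 0 0;0 0 0 0 0 0 0;0 0 0 0 0 0 0';python3 -c "
from h import *
st()";python3 -m handwheel '2 0 0 0 0 0 0;2 0 0 0 0 0 0;1 0 0 0 0 0 0;0 0 0 0 0 0 0;0 0 0 0 0 0 0';python3 -c "
from h import *
st()"
```

```text
clock: 26.15
position: [0.5396, -0.3257, 0.0463]
ee_rot: [0.282, 0.648, -0.282, 0.648]
ft_force: [-0.1, 0.2, 2.6]
grip_width: 0.003
t 26.15 pos [ 539.6 -325.7   46.3] yaw 42.97 xax [ 1.e-04 -2.e-04 -1.e+00] F [-0.1  0.2  2.6] M [-0.11  0.08  0.07] gw 0.3 q [ 0.88  0.56 -0.54  1.61  0.32  1.06  1.  ]
clock: 26.65
position: [0.5398, -0.3258, 0.0421]
ee_rot: [0.282, 0.648, -0.282, 0.649]
ft_force: [-4.0, 0.7, 11.5]
grip_width: -0.0
t 26.65 pos [ 539.8 -325.8   42.1] yaw 42.97 xax [ 3.e-04 -7.e-04 -1.e+00] F [-4.   0.7 11.5] M [ 0.22  0.81 -0.08] gw -0.0 q [ 0.88  0.57 -0.54  1.61  0.33  1.05  1.  ]
```

```bash
python3 -m handwheel '0.6 0 0 0 0 0 0;0 0 0 0 0 0 0';python3 -c "
from h import *
st()";python3 -m handwheel '-3 0 0 0 0 0 0;-6 0 0 0 0 0 0;-15 0 0 0 0 0 0;-30 0 0 0 0 0 0;-40 0 0 0 0 0 0;-40 0 0 0 0 0 0;-40 0 0 0 0 0 0;-30 0 0 0 0 0 0';python3 -m handwheel '0 0 0 0 0 0 0;0 0 0 0 0 0 0;0 0 0 0 0 0 0'
python3 - <<'E'
from h import *
st()
c,P=wcloud(); cv2.imwrite("pics/w13.png",c["color"])
rect(P,"switch",.45,.70,-.36,-.28,.045,.06)
for n in("scene","top"):
    c=cams.camera(n); cv2.imwrite(f"pics/{n}13.png",c["color"]); P=cloud(c)
    rect(P,n+"new",.45,.70,-.3,-.1,.145,.165)
    for y in (.117,.178,.241,.303): rect(P,n+f"pan{y}",.40,.70,y-.02,y+.02,.142,.16)
    rect(P,n+"switch",.45,.70,-.36,-.28,.045,.06)
    rect(P,n+"tin",.55,.70,-.06,.07,.02,.03)
E
```

```text
clock: 26.85
position: [0.5398, -0.3258, 0.042]
ee_rot: [0.282, 0.648, -0.282, 0.649]
ft_force: [-5.6, 1.7, 15.3]
grip_width: -0.001
t 26.85 pos [ 539.8 -325.8   42. ] yaw 42.97 xax [ 2.e-04 -8.e-04 -1.e+00] F [-5.6  1.7 15.3] M [0.45 1.32 0.03] gw -0.1 q [ 0.88  0.57 -0.54  1.61  0.33  1.05  1.  ]
clock: 27.65
position: [0.5399, -0.3253, 0.2483]
ee_rot: [0.282, 0.648, -0.282, 0.649]
ft_force: [0.1, 0.1, -0.5]
grip_width: -0.001
clock: 27.95
position: [0.539, -0.3254, 0.2436]
ee_rot: [0.282, 0.649, -0.282, 0.648]
ft_force: [-0.2, -1.0, -0.2]
grip_width: -0.001
t 27.95 pos [ 539.  -325.4  243.6] yaw 42.98 xax [-1.6e-03  9.0e-04 -1.0e+00] F [-0.2 -1.  -0.2] M [ 0.    0.08 -0.01] gw -0.1 q [ 0.91  0.4  -0.59  1.4   0.22  1.41  1.07]
switch 444 [ 540.3 -323.6] [28.6 28.8] 44.32 z 48.5
scenenew 163 [ 557.3 -203.8] [121.1  12. ] 82.27 z 151.5
scenepan0.117 108 [553.7 114.1] [138.   11.7] 1.45 z 146.9
scenepan0.178 none
scenepan0.241 63 [550.5 237.5] [102.9  12.3] 1.02 z 146.8
scenepan0.303 76 [545.7 299.4] [113.2  13. ] 0.67 z 146.7
sceneswitch 60 [ 542.3 -328.5] [27.1 27.2] 20.16 z 47.2
scenetin 288 [618.9   0.9] [67.7 69.5] 76.91 z 25.5
topnew 157 [ 557.5 -199.3] [120.    8.6] 82.93 z 152.9
toppan0.117 161 [552.8 118.3] [136.9   8.4] 1.55 z 148.5
toppan0.178 none
toppan0.241 118 [550.5 241.1] [97.7  9.5] 2.48 z 148.1
toppan0.303 144 [545.  303.3] [118.4   9.1] 1.83 z 148.2
topswitch 75 [ 542.2 -320.9] [26.7 26.3] 4.34 z 48.8
toptin 381 [619.4   5. ] [66.4 68.6] 89.06 z 26.2
```

View pics/scene13.png

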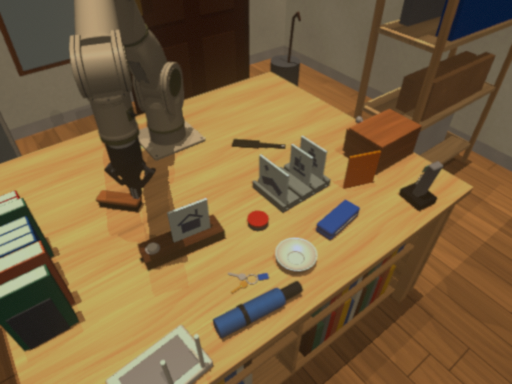

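View pics/top13.png

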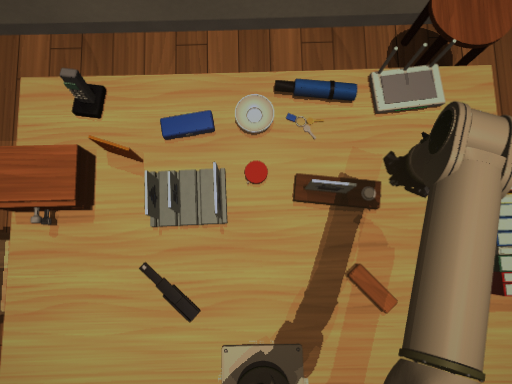

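Everything checks out: the house panel's top is at 153 mm as the old one was, the fir panel's is at 148 mm like its neighbours, and the switch has returned to 48.5 mm.

```bash
python3 -c "
from h import *
print(hand_in())"
```

```text
the job is handed in; nothing more can be done
None
```

The job is done and handed in at about 28 s. The fir-tree panel went from the lamp into the free rack groove. The house panel (measured 119.6 mm wide) went from the rack into the lamp's slot, and then I pressed the switch and let it go.

**Panels:** The house panel's top is at about 153 mm in the lamp, the same as the old panel's was, so it is fully home. The fir-tree panel's top is at 148 mm, level with its rack neighbours. I lowered both in small steps, with contact forces of about 8 N or less.

**Switch:** It bottomed at 42 mm with 15 N on the finger and returned to 48.5 mm. The gripper was well clear of everything at hand-in.

**Other things:** The hills and boat panels and the polish tin measured within about 3 mm of where they were, which is within camera noise. The orange panel and the other shelf items were not touched, and look unmoved in the last pictures.

**Disagreements:** The top and scene cameras differed from each other by about 4–5 mm sideways, so I relied on the wrist camera for positions. One wrist-camera check of the new panel missed its near end because the closed fingers hid it. No checks failed.

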